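Unclip the battery pack from its charger and put it in the tray

ROBOT

A 7-joint arm with a two-finger parallel gripper is mounted at the origin on the work surface. World frame = base frame: x ahead of the robot, y to its left, z up, the work surface at z = 0. Lengths are in m, angles in rad, forces in N, time in s.
With the tool pointing down it reaches from about 0.425 to 0.925 m from the base axis. Payload 6.8 kg.
Tool frame: the origin (TCP) lies midway between the tips of the shut fingers; the grasp point (between the pads) lies 19 mm behind it; z points along the fingers, x is the direction in which the jaws open and shut, and the axes are right-handed (so a half turn about z gives the same grasp; the last joint's range is limited). The gripper opens to 85 mm and grips with 20 to 120 N. Pads are 22 mm wide; open, the fingers measure 114 mm over their backs; the gripper's body (76 mm by 85 mm) begins 54 mm behind the grasp point. The pads swing forward as they close: fully open they stand 13 mm farther back than shut.
Start: joints at [1.102, 0.477, 0.022, 1.555, -0.011, 1.109, -0.083], TCP at [0.238, -0.632, 0.231] pointing down, gripper open.
Joint ranges: [-2.96, 2.96], [-0.34, 2.1], [-1.41, 1.46], [0.24, 2.44], [-1.37, 4.51], [0.17, 1.92], [-2.96, 2.96]. Speed limits (rad/s): [2.39, 2.39, 3.14, 3.14, 3.14, 3.14, 3.14].

INTERFACE

Orientations are given as a unit quaternion [w, x, y, z].
In Python, from station import * gives the robot as it stands.
- The arm moves only by the shell command python3 -m handwheel 'ROWS' [FORCE]. ROWS is JSON, a list of rows, each an object of numbers: "grip": the finger opening in cm, from 0 to 8.54; "tx", "ty", "tz": the shift along the tool's x, y, z in cm; "yaw": the turn about the tool's z in degrees. In form: [{"grip": .., "tx": .., "ty": .., "tz": .., "yaw": ..}, ...]. A call has 1 to 5 rows; each row shifts and turns the commanded pose from where the row before left it, along the tool's axes as they then stand; what a row does not reach is not made up. A row lasts 1/10 s, in which the tool goes at most 50 mm and 8.59 degrees, less where a joint would pass 70% of its speed; a pose out of reach is approached as far as the arm can. A call is refused whole if a number of a shift passes 5 or a number of a turn 8.59, either way. A call with a gripper value outside its range is refused whole. The fingers move at their own pace and stop on an object; FORCE is the grip in N (left out, the last holds). Time passes only in rows, so rows that do not move let the fingers close. It gives the time, the measured TCP pose, the force and the opening at its end, in the units of the state.
- get_obs(): the state, without advancing time (a new reading comes with each control period).
- read_camera(name): name is "scene" or "top" or "wrist"; returns a dict with "image" (400x640x3 uint8, blue, green, red), "intrinsics" (3x3 intrinsics, pixels), "position" and "attitude" of the camera in the world; the wrist camera has in their place "hand_eye" (4x4, takes a point from camera to tool coordinates, whose origin is the TCP and whose axes are the tool frame's). Camera axes: x right, y down, z forward; pixel columns grow to the right and rows downward; lengths in m; the calibration is good to about 2 mm. A picture is of the moment at which its call begins: read the wrist's pose just before it. There is no depth.
- hand_in(): hands the job in, once; it reports no verdict.
The state is a dict: "t": time; "q": joint angles; "joint_vel": joint speeds; "joint_torque": joint torques, N m; "eef_pos": TCP position; "tool_rot": TCP orientation; "contact_force": force on the tool from outside, world axes, zero at the start; "torque": the same for the moment, N m; "gripper_width": opening from 0.0 (shut) to 1.0 (fully open).
Only numpy, scipy, OpenCV 4.12 (cv2) and the standard library are available. Lean on these libraries where they do the work, as an engineer would, in place of code of your own. Each camera call takes 0.05 s, during which the arm holds its last target. There are 200 camera calls.

TASK

Take the battery pack off its charger: press its release button down until you feel it stop, and keep it down, lightly, while you pull the pack straight out of the charger by its thumb ledge; do not force the button or the catch. Then lift the pack and set it down upright and flat in the aluminium tray without dropping it, let go, and leave everything else where it is.

Things in the scene. Friction and masses are not known exactly. Their poses are not given: they have to be found in the camera images.
- pack_center (a point): Centre of the black battery pack, 23 mm above its underside: block 90 (x) x 50 (y) x 46 mm high, 0.4-0.6 kg, clipped in the charger. Its -x end leaves the charger first. Its lowest 8 mm widen to a 70 mm wide foot, 90 mm long, held down by the charger's rails. Its plain 50 mm wide sides can be gripped around x = 0, over the foot, once it has slid about 100 mm.
- ledge (a point): Middle of the rear (+x) face of the pack's thumb ledge, 12 mm above the pack's top: an upright wall across the top at the pack's -x end, 50 mm wide, 7 mm thick, rising 24 mm above the top, just ahead (-x) of the button. Push a fingertip against it to pull the pack out while the same fingertip holds the button down.
- button: Release button, a grey plate in the pack's top; origin at the centre of its upper face, axes as the pack's. Face 42 mm (x) x 40 mm (y), its edge 3 mm behind the ledge; 18 mm proud of the pack's top when up; goes straight down. Spring 1 N plus 0.2 N per mm (4.5 N at most), then a firm stop. It breaks if pressed, or pulled against the catch, with over 20 N.
- wing (a point): Outer end of the button's left (+y) wing; a like one is on the right. The wings (8 x 6 mm) stick 8 mm out of the pack's sides, 3 mm behind the noses of the charger's catch plates. Pushed down, they pass under the noses, then meet a firm sill 2 mm lower. This stop lies 4.5 to 17 mm below rest, differs between chargers, is not measured and must be felt. Keep the button down for the first 25 mm of slide.
- dock: Charger, fixed: level steel plate 267 x 100 x 6 mm, origin on its underside below the centre of the clipped pack, axes as the clipped pack's. The pack stands on the plate and slides out along -x, staying on the plate, which ends at x = -165 mm. Its foot is clear of the rails after 91 mm of slide. The grey housing fills x = 47 to 100 mm, 52 mm high.
- rail_end (a point): Front (-x) end of the charger's left rail, 20 mm above the table. The rails with the catch plates on them run from x = -46 to +46 mm in the charger's frame, 27 to 43 mm to either side of its middle, up to 57 mm above the table.
- tray: Aluminium tray, fixed to the table, 138 (x) x 118 (y) x 22 mm high outside, open on top, walls and floor 4 to 5 mm thick; origin at the centre of its underside.
- screw_cup_rim (a point): Bystander: tiny screw cup, 40 mm across, 30 mm high; centre of its mouth.
- screwdriver_grip (a point): Bystander: screwdriver lying flat, 190 mm long; the middle of its grip.
- magnifier_mid (a point): Bystander: round magnifier lying flat, lens frame 76 mm across, 180 mm long overall; middle of its length, 8 mm up.
- phone_stand_mid (a point): Bystander: aluminium phone stand, foot 90 x 75 mm, 110 mm high; point 30 mm above the foot's centre.
- jar: Bystander: closed glass jar, 50 mm across, 65 mm high; centre of its underside.
- tape: Bystander: tape measure standing upright, 60 x 32 x 58 mm; centre of its underside.
Things that resemble listed ones, but are neither listed nor needed, are in the scene too. Several things have the shape of the tray; the one meant has the colours described above. Leave any red look-alike of the part that bears pack_center alone.

How it is judged:
By the outcome, as a careful person would: the job done as asked, in the order asked, and still so for the second after the job is handed in, with the robot touching nothing.
It also fails if it takes over 67 s, if anything falls off the work surface, if the arm or the gripper's body presses on something with over 40 N, if the wrist force passes 120 N, or if a joint passes its speed limit or range.

## Working session

There is one attempt and no reset: what is moved stays moved. The work goes in short steps, Python scripts to look and compute and a shell command to move; the robot and the scene stay as the last step left them, time stands still between calls to the robot, and variables do not carry over. Pictures are saved under pics/ and viewed, about 8 in all and at most 12, crops included, and the job is handed in when it is done.

```bash
mkdir -p pics; ls; cat > h.py <<'E'
from station import *
import numpy as np, cv2
from scipy.spatial.transform import Rotation as R
def rot(q): return R.from_quat([q[1],q[2],q[3],q[0]]).as_matrix()
def cam(n):
    o=get_obs(); c=read_camera(n)
    if 'hand_eye' in c:
        T=np.eye(4);T[:3,:3]=rot(o['tool_rot']);T[:3,3]=o['eef_pos'];H=T@np.array(c['hand_eye'])
        Rm,p=H[:3,:3],H[:3,3]
    else:
        a=np.array(c['attitude']);Rm=a if a.shape==(3,3) else rot(a);p=np.array(c['position'])
    return np.array(c['image']),np.array(c['intrinsics']),Rm,p
def ray(K,Rm,u,v): return Rm@np.linalg.solve(K,[u,v,1.])
def onz(K,Rm,p,u,v,z): d=ray(K,Rm,u,v);return p+d*(z-p[2])/d[2]
def two(A,B):
    M=np.zeros((3,3));b=np.zeros(3)
    for p,d in (A,B):
        d=d/np.linalg.norm(d);P=np.eye(3)-np.outer(d,d);M+=P;b+=P@p
    return np.linalg.solve(M,b)
def proj(K,Rm,p,X): c=K@(Rm.T@(np.array(X)-p));return c[:2]/c[2]
E
python3 - <<'E'
from h import *
for n in ('scene','top'):
    im,K,Rm,p=cam(n);cv2.imwrite(f'pics/{n}0.png',im);print(n,K.tolist(),Rm.round(3).tolist(),p)
    np.savez(f'{n}0.npz',im=im,K=K,R=Rm,p=p)
o=get_obs();print(o)
E
```

```text
pics
scene [[439.694608138685, 0.0, 306.4520602034917], [0.0, 439.694608138685, 195.33505524854334], [0.0, 0.0, 1.0]] [[0.807, 0.462, -0.369], [0.591, -0.647, 0.482], [-0.016, -0.606, -0.795]] [ 1.03281494 -0.57124937  1.00055421]
top [[440.1294940395601, 0.0, 324.71915238256327], [0.0, 440.1294940395601, 197.64695500064204], [0.0, 0.0, 1.0]] [[0.079, -0.972, 0.223], [-0.997, -0.078, 0.012], [0.005, -0.223, -0.975]] [ 0.3357004  -0.00372587  1.21992163]
{'t': 0.1, 'q': array([ 1.10190036,  0.47774205,  0.02236305,  1.55630252, -0.01150701,
        1.10932778, -0.08311618]), 'joint_vel': array([ 0.00054676,  0.00027127, -0.00063927, -0.00174133, -0.00017067,
       -0.00267726,  0.00080083]), 'joint_torque': array([ 3.69136833e-03, -5.97762501e+01,  1.61287844e+00, -2.81958640e+01,
        1.27497417e-02,  4.99593691e-03, -2.53419796e-05]), 'eef_pos': array([ 0.23808599, -0.63106296,  0.23042798]), 'tool_rot': array([-4.17456487e-04,  8.22496913e-01, -5.68768975e-01, -7.12320642e-04]), 'contact_force': array([-0.49323939, -0.15798718,  0.09076849]), 'torque': array([-0.01340079,  0.03522452, -0.01982329]), 'gripper_width': 0.9999106954068471}
```

View pics/top0.png

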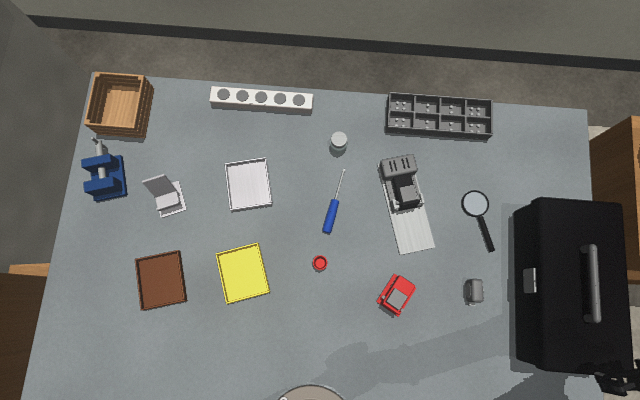

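View pics/scene0.png

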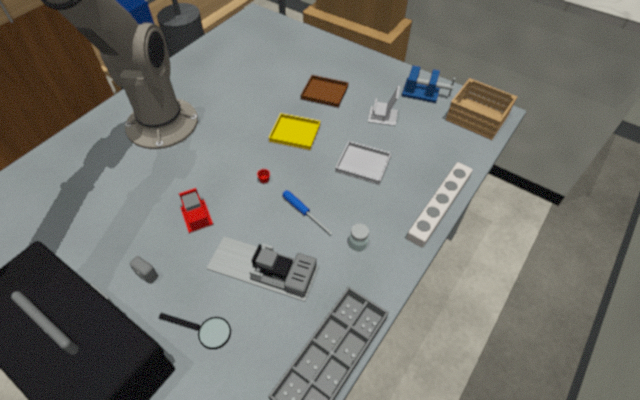

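Top view: the charger with the black pack is at about (402,190) with its plate running down to (415,250). The red look-alike is at (397,295). Tray candidates are the bare-metal one at (248,184), yellow at (243,273) and brown at (161,280). Only the one at (248,184) is aluminium coloured. I'll confirm this in one enlarged crop.

```bash
python3 - <<'E'
from h import *
t=np.load('top0.npz')['im'];s=np.load('scene0.npz')['im']
a=cv2.resize(t[140:265,365:445],None,fx=4.8,fy=4.8,interpolation=cv2.INTER_CUBIC)
b=cv2.resize(s[230:305,200:325],None,fx=3.2,fy=3.2,interpolation=cv2.INTER_CUBIC)
c=cv2.resize(t[150:220,215:280],None,fx=4.8,fy=4.8,interpolation=cv2.INTER_CUBIC)
o=np.zeros((600,800,3),np.uint8);o[:a.shape[0],:a.shape[1]]=a;o[:b.shape[0],400:400+b.shape[1]]=b;o[250:250+c.shape[0],400:400+c.shape[1]]=c
cv2.imwrite('pics/crop1.png',o)
E
```

```text
(no output)
```

View pics/crop1.png

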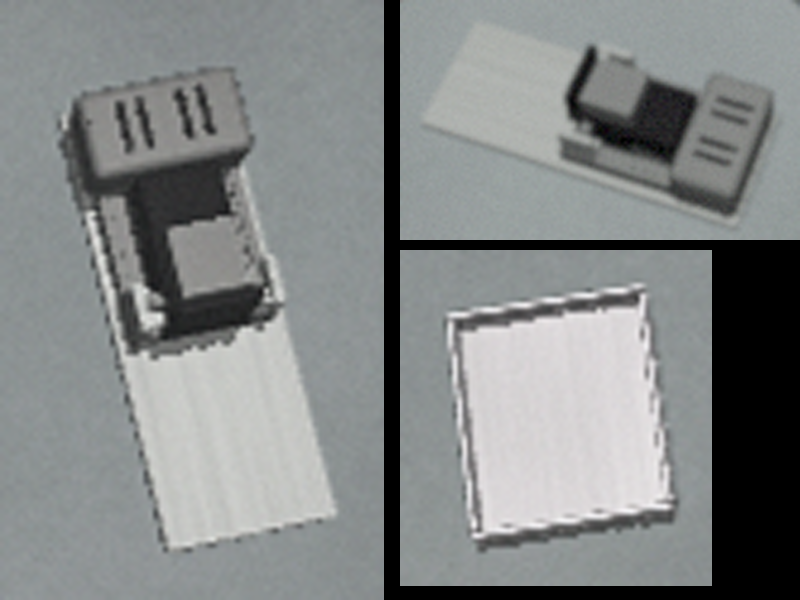

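The crops show the charger's bare plate with the black pack and grey button plate, top corners about (400,187) and (420,199) in the full top image. They also confirm the tray at (248,184) is bare aluminium. Next I'll measure these.

```bash
python3 - <<'E'
from h import *
T=np.load('top0.npz');S=np.load('scene0.npz')
ft=lambda pts,z,C:np.array([onz(C['K'],C['R'],C['p'],u,v,z)[:2] for u,v in pts])
tc=lambda x,y:(365+(x)/4.8,140+(y)/4.8)
sc=lambda x,y:(200+(x-400)/3.2,230+y/3.2)
t2=lambda x,y:(215+(x-400)/4.8,150+(y-250)/4.8)
P=ft([tc(165,550),tc(337,514),tc(90,225),tc(287,325)],.006,T);print('plate top',P.round(4).tolist())
Q=ft([sc(422,125),sc(475,22),sc(738,225)],.006,S);print('plate scene L?',Q.round(4).tolist())
def frame(l,r):  # l=left(+y) front corner
    y=(l-r)/np.linalg.norm(l-r);x=np.array([y[1],-y[0]]);return (l+r)/2+.165*x,np.degrees(np.arctan2(x[1],x[0])),np.linalg.norm(l-r)
print(frame(P[0],P[1]));print([frame(Q[a],Q[b]) for a,b in((0,1),(1,0))])
d=P[2]-P[0];print('side yaw',np.degrees(np.arctan2(d[1],d[0])));d=P[3]-P[1];print(np.degrees(np.arctan2(d[1],d[0])))
d=Q[2]-Q[0];print('scene side',np.linalg.norm(d),np.degrees(np.arctan2(d[1],d[0])))
b=ft([tc(168,228),tc(241,216),tc(264,284),tc(182,298)],.070,T);print('button',b.round(4).tolist(),b.mean(0))
b=ft([sc(588,58),sc(635,65),sc(640,110),sc(583,105)],.070,S);print('button sc',b.round(4).tolist(),b.mean(0))
r=ft([t2(447,315),t2(645,287),t2(675,508),t2(478,540)],.022,T);print('tray',r.round(4).tolist(),r.mean(0),np.linalg.norm(r-np.roll(r,1,0),axis=1))
for i in range(4):
  d=r[i]-r[i-1];print(np.degrees(np.arctan2(d[1],d[0])))
# tray in scene by mask
im=S['im'];h=cv2.cvtColor(im,cv2.COLOR_BGR2HSV);m=((h[...,2]>185)&(h[...,1]<40)).astype(np.uint8)
for c in cv2.findContours(m,0,2)[0]:
  rc=cv2.minAreaRect(c)
  if cv2.contourArea(c)>300 : print('sc',rc, ft([rc[0]],.01,S))
E
```

```text
plate top [[0.4694, -0.2057], [0.4979, -0.3036], [0.6579, -0.1534], [0.6067, -0.2717]]
plate scene L? [[0.5049, -0.3045], [0.4737, -0.2092], [0.7576, -0.2261]]
(array([ 0.64204425, -0.2085155 ]), np.float64(16.229294835955347), np.float64(0.1019744907295018))
[(array([ 0.33246164, -0.30818221]), np.float64(-161.86764645694578), np.float64(0.10029264672508162)), (array([ 0.64607389, -0.20548188]), np.float64(18.132353543054226), np.float64(0.10029264672508162))]
side yaw 15.499467659507822
16.317364889770797
scene side 0.264651683460568 17.237568444052666
button [[0.6427, -0.1893], [0.653, -0.23], [0.6147, -0.2441], [0.6031, -0.1987]] [ 0.6283694  -0.21554114]
button sc [[0.6021, -0.2059], [0.6352, -0.1897], [0.6623, -0.2175], [0.6251, -0.2391]] [ 0.63119509 -0.21306299]
tray [[0.6857, 0.3021], [0.7124, 0.1873], [0.5804, 0.1555], [0.5525, 0.2667]] [0.63276387 0.22790467] [0.13782192 0.1178179  0.13580999 0.1147186 ]
14.857914607530748
-76.91094655924316
-166.4306969391595
104.06353161233994
sc ((440.9693908691406, 200.82786560058594), (18.518037796020508, 87.072509765625), 34.93093490600586) [[0.89037033 0.23153867]]
sc ((363.18096923828125, 162.20176696777344), (42.29365158081055, 23.153200149536133), 16.50436019897461) [[0.63807313 0.22874758]]
sc ((608.5, 10.0), (20.0, 61.0), 90.0) [[1.01646029 1.51692805]]
```

```bash
python3 - <<'E'
from h import *
T=np.load('top0.npz');S=np.load('scene0.npz')
f=lambda a,b:two((T['p'],ray(T['K'],T['R'],*a)),(S['p'],ray(S['K'],S['R'],*b))).round(3)
print('box',f((530,198),(165,360)),f((520,365),(38,243)),'handle',f((590,247),(70,350)),f((590,318),(18,295)))
for C in(T,S): print(proj(C['K'],C['R'],C['p'],[.238,-.631,.23]))
E
```

```text
box [ 0.632 -0.526  0.102] [ 0.209 -0.502  0.118] handle [ 0.505 -0.625  0.179] [ 0.339 -0.615  0.191]
[612.80745563 369.21918931]
[-26.54115033 265.06761042]
```

```bash
python3 -m handwheel '[{"tz":-3,"yaw":4,"grip":0},{"tx":-2.4,"ty":-4},{"tx":-2.4,"ty":-4},{"tx":-2.4,"ty":-4},{"tx":-2.4,"ty":-4}]' 20; python3 -m handwheel '[{"tx":-2.4,"ty":-4},{"tx":-2.4,"ty":-4},{"tx":-2.4,"ty":-4},{"tx":-2.4,"ty":-4},{"tx":-2.4,"ty":-4}]'; python3 -m handwheel '[{"tx":-2.4,"ty":-4},{"tx":-2.4,"ty":-4},{"tx":0},{"tx":0},{"tx":0}]'
python3 - <<'E'
from h import *
o=get_obs();print(o['eef_pos'],o['contact_force'],o['gripper_width']);r=rot(o['tool_rot']);print(r.round(3))
im,K,Rm,p=cam('wrist');cv2.imwrite('pics/w1.png',im);np.savez('w1.npz',im=im,K=K,R=Rm,p=p);print(K[0],p,Rm.round(3))
E
```

```text
[ 0.23808599 -0.63106296  0.23042798] [-0.49323939 -0.15798718  0.09076849] 0.9999106954068471
[[ 0.353 -0.936 -0.001]
 [-0.936 -0.353  0.001]
 [-0.002  0.    -1.   ]]
[354.98671811   0.         321.87414947] [ 0.3071747  -0.60450111  0.3739816 ] [[ 0.352 -0.896 -0.271]
 [-0.936 -0.337 -0.1  ]
 [-0.001  0.289 -0.957]]invalid input
invalid input
invalid input
```

View pics/w1.png

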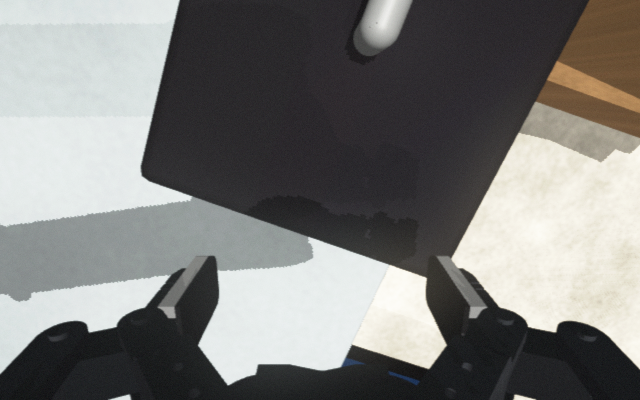

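The moves were refused, probably because every row must carry all its keys. The view shows only the toolbox from the start pose. That makes 4 pictures viewed.

```bash
python3 -m handwheel '[{"grip":0,"tx":0,"ty":0,"tz":-3,"yaw":4},{"grip":0,"tx":-2.4,"ty":-4,"tz":0,"yaw":0},{"grip":0,"tx":-2.4,"ty":-4,"tz":0,"yaw":0},{"grip":0,"tx":-2.4,"ty":-4,"tz":0,"yaw":0},{"grip":0,"tx":-2.4,"ty":-4,"tz":0,"yaw":0}]' 20
```

```text
t: 0.65
eef_pos: [0.3649, -0.4921, 0.2611]
tool_rot: [-0.0, 0.802, -0.597, -0.0]
contact_force: [0.5, -1.4, -0.4]
gripper_width: 0.147
```

```bash
python3 -m handwheel '[{"grip":0,"tx":-2.4,"ty":-4,"tz":0,"yaw":0},{"grip":0,"tx":-2.4,"ty":-4,"tz":0,"yaw":0},{"grip":0,"tx":-2.4,"ty":-4,"tz":0,"yaw":0},{"grip":0,"tx":-2.4,"ty":-4,"tz":0,"yaw":0},{"grip":0,"tx":-2.4,"ty":-4,"tz":0,"yaw":0}]'; python3 -m handwheel '[{"grip":0,"tx":-2.4,"ty":-4,"tz":0,"yaw":0},{"grip":0,"tx":-2.4,"ty":-4,"tz":0,"yaw":0},{"grip":0,"tx":0,"ty":0,"tz":0,"yaw":0},{"grip":0,"tx":0,"ty":0,"tz":0,"yaw":0},{"grip":0,"tx":0,"ty":0,"tz":0,"yaw":0}]'
python3 - <<'E'
from h import *
o=get_obs();print(o['eef_pos'],o['contact_force'],o['gripper_width']);r=rot(o['tool_rot']);print(r.round(3))
im,K,Rm,p=cam('wrist');cv2.imwrite('pics/w2.png',im);np.savez('w2.npz',im=im,K=K,R=Rm,p=p);print(p,Rm.round(3))
E
```

```text
t: 1.15
eef_pos: [0.522, -0.3197, 0.2612]
tool_rot: [0.0, 0.802, -0.597, -0.0]
contact_force: [1.0, -1.1, -0.5]
gripper_width: -0.004
t: 1.65
eef_pos: [0.5831, -0.2537, 0.261]
tool_rot: [0.001, 0.802, -0.598, -0.0]
contact_force: [-0.7, -0.6, -0.0]
gripper_width: 0.002
[ 0.58313099 -0.25374521  0.26100383] [-0.65884448 -0.57053928 -0.00202693] 0.0016682236214906182
[[ 0.285 -0.958 -0.001]
 [-0.958 -0.285 -0.001]
 [ 0.     0.001 -1.   ]]
[ 0.6539549  -0.23186     0.40447615] [[ 0.284 -0.918 -0.278]
 [-0.959 -0.272 -0.083]
 [ 0.001  0.29  -0.957]]
```

View pics/w2.png

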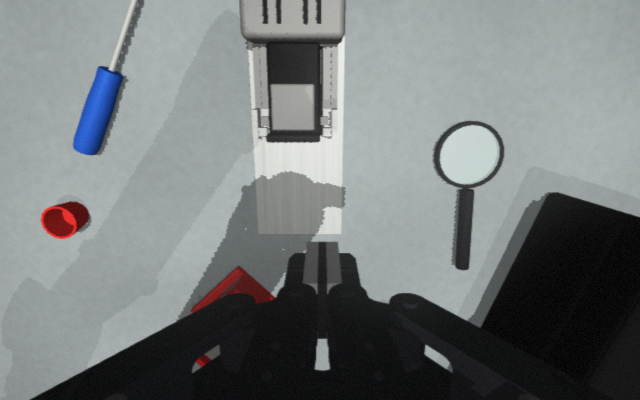

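The picture shows the grey button at about (293,107), the ledge just below it at (293,137), and the plate's front corners at about (260,234) and (341,234). Now I'll compute positions from these.

```bash
python3 - <<'E'
from h import *
W=np.load('w2.npz');im=W['im'];g=cv2.cvtColor(im,cv2.COLOR_BGR2GRAY).astype(int)
print('col293 rows78-150',g[78:150,288:298].mean(1).astype(int).tolist())
print('row108',list(zip(range(240,350,1),g[105:111,240:350].mean(0).astype(int).tolist())))
print('row215',g[213:218,245:350].mean(0).astype(int).tolist())
f=lambda u,v,z:onz(W['K'],W['R'],W['p'],u,v,z)[:2].round(4)
print('btn',[f(*a,.07) for a in((272,85),(314,84),(314,130),(272,131))])
print('plate',[f(*a,.006) for a in((259.5,234.5),(341.5,234.5),(344,100))],'ledge top',f(293,132,.076),f(293,139,.076))
E
```

```text
col293 rows78-150 [43, 43, 43, 43, 44, 56, 117, 146, 161, 161, 161, 162, 161, 162, 161, 161, 162, 161, 161, 161, 161, 160, 161, 161, 161, 161, 160, 160, 160, 160, 159, 159, 159, 159, 159, 159, 157, 157, 158, 157, 157, 156, 157, 157, 156, 155, 156, 155, 155, 155, 154, 129, 81, 53, 43, 44, 43, 48, 55, 59, 57, 53, 52, 70, 162, 221, 226, 226, 226, 226, 226, 226]
row108 [(240, 161), (241, 160), (242, 159), (243, 160), (244, 160), (245, 160), (246, 159), (247, 159), (248, 159), (249, 158), (250, 160), (251, 182), (252, 201), (253, 201), (254, 191), (255, 168), (256, 148), (257, 132), (258, 121), (259, 124), (260, 149), (261, 164), (262, 170), (263, 174), (264, 175), (265, 175), (266, 175), (267, 171), (268, 125), (269, 64), (270, 49), (271, 95), (272, 138), (273, 153), (274, 155), (275, 156), (276, 156), (277, 157), (278, 157), (279, 157), (280, 156), (281, 156), (282, 158), (283, 158), (284, 159), (285, 158), (286, 157), (287, 159), (288, 158), (289, 159), (290, 159), (291, 160), (292, 159), (293, 160), (294, 161), (295, 161), (296, 160), (297, 160), (298, 160), (299, 160), (300, 160), (3
[... 655 characters left out ...]
 133, 132, 129, 132, 132, 128, 127, 128, 130, 133, 133, 132, 133, 132, 133, 132, 132, 132, 132, 133, 137, 137, 136, 133, 133, 131, 132, 131, 130, 131, 128, 133, 135, 134, 135, 138, 139, 137, 136, 137, 137, 135, 133, 132, 133, 134, 136, 136, 138, 135, 134, 131, 133, 135, 136, 136, 134, 135, 136, 139, 140, 138, 135, 135, 160, 190, 211, 219, 220, 217, 218, 217, 217, 217, 215, 215, 218, 218, 218, 215, 218, 216, 196, 175, 175, 174, 173, 175, 174, 175, 175]
btn [array([ 0.643 , -0.1885]), array([ 0.6546, -0.2245]), array([ 0.6152, -0.2359]), array([ 0.6032, -0.1986])]
plate [array([ 0.4683, -0.2082]), array([ 0.4966, -0.3037]), array([ 0.648, -0.259])] ledge top [ 0.6087 -0.2179] [ 0.6025 -0.2196]
```

```bash
python3 -m handwheel '[{"grip":0,"tx":-2.65,"ty":-4.2,"tz":0,"yaw":0},{"grip":0,"tx":0,"ty":-0.4,"tz":4,"yaw":0},{"grip":0,"tx":0,"ty":0,"tz":5,"yaw":0},{"grip":0,"tx":0,"ty":0,"tz":5,"yaw":0},{"grip":0,"tx":0,"ty":0,"tz":2,"yaw":0}]'; python3 -m handwheel '[{"grip":0,"tx":0,"ty":0,"tz":1,"yaw":0},{"grip":0,"tx":0,"ty":0,"tz":0.5,"yaw":0},{"grip":0,"tx":0,"ty":0,"tz":0,"yaw":0},{"grip":0,"tx":0,"ty":0,"tz":0,"yaw":0},{"grip":0,"tx":0,"ty":0,"tz":0,"yaw":0}]'
python3 - <<'E'
from h import *
o=get_obs();print(o['eef_pos'],o['contact_force'])
im,K,Rm,p=cam('wrist');np.savez('w3.npz',im=im,K=K,R=Rm,p=p);cv2.imwrite('pics/w3.png',cv2.resize(im[100:350,200:440],None,fx=2.4,fy=2.4))
E
```

```text
t: 2.2
eef_pos: [0.6164, -0.2149, 0.0962]
tool_rot: [0.002, 0.801, -0.598, -0.003]
contact_force: [-0.9, 0.3, -0.6]
gripper_width: 0.002
t: 2.7
eef_pos: [0.6215, -0.2142, 0.088]
tool_rot: [-0.0, 0.802, -0.597, 0.001]
contact_force: [0.1, 0.3, 0.1]
gripper_width: 0.002
[ 0.62152564 -0.21420665  0.08795376] [0.10818805 0.30100039 0.10845009]
```

View pics/w3.png

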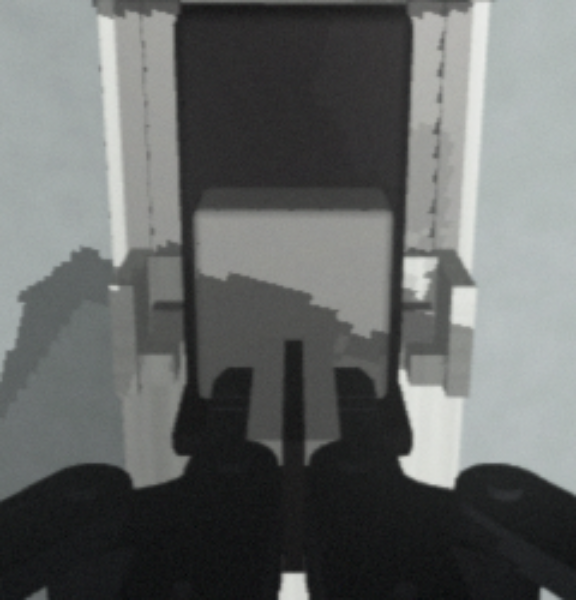

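The fingertips are centred over the button, just behind the ledge. Next I'll feel downwards.

```bash
python3 -m handwheel '[{"grip":0,"tx":0,"ty":0,"tz":1,"yaw":0},{"grip":0,"tx":0,"ty":0,"tz":0.3,"yaw":0},{"grip":0,"tx":0,"ty":0,"tz":0,"yaw":0},{"grip":0,"tx":0,"ty":0,"tz":0,"yaw":0}]';for i in 1; do python3 -m handwheel '[{"grip":0,"tx":0,"ty":0,"tz":0.2,"yaw":0},{"grip":0,"tx":0,"ty":0,"tz":0,"yaw":0}]';python3 -m handwheel '[{"grip":0,"tx":0,"ty":0,"tz":0.2,"yaw":0},{"grip":0,"tx":0,"ty":0,"tz":0,"yaw":0}]'; python3 -m handwheel '[{"grip":0,"tx":0,"ty":0,"tz":0.2,"yaw":0},{"grip":0,"tx":0,"ty":0,"tz":0,"yaw":0}]'; done
```

```text
t: 3.15
eef_pos: [0.6204, -0.2138, 0.073]
tool_rot: [0.0, 0.802, -0.597, -0.0]
contact_force: [0.2, -0.5, -0.1]
gripper_width: -0.003
t: 3.35
eef_pos: [0.6205, -0.2138, 0.0712]
tool_rot: [0.0, 0.802, -0.597, -0.0]
contact_force: [-0.9, 0.1, -0.5]
gripper_width: -0.004
t: 3.55
eef_pos: [0.6207, -0.2139, 0.0693]
tool_rot: [-0.0, 0.802, -0.597, 0.0]
contact_force: [-0.0, 0.2, 0.5]
gripper_width: 0.002
t: 3.75
eef_pos: [0.6207, -0.2139, 0.0673]
tool_rot: [-0.0, 0.802, -0.597, 0.0]
contact_force: [0.8, -0.6, 1.3]
gripper_width: 0.001
```

```bash
python3 -m handwheel '[{"grip":0,"tx":0,"ty":0,"tz":0.1,"yaw":0},{"grip":0,"tx":0,"ty":0,"tz":0,"yaw":0},{"grip":0,"tx":0,"ty":0,"tz":0,"yaw":0}]'; python3 -m handwheel '[{"grip":0,"tx":0,"ty":0,"tz":0.1,"yaw":0},{"grip":0,"tx":0,"ty":0,"tz":0,"yaw":0},{"grip":0,"tx":0,"ty":0,"tz":0,"yaw":0}]'
```

```text
t: 4.05
eef_pos: [0.6207, -0.2139, 0.0664]
tool_rot: [-0.0, 0.802, -0.597, 0.0]
contact_force: [-0.3, -0.2, 1.6]
gripper_width: -0.002
t: 4.35
eef_pos: [0.6207, -0.2139, 0.0654]
tool_rot: [-0.0, 0.802, -0.597, 0.0]
contact_force: [0.6, 0.1, 1.2]
gripper_width: -0.0
```

```bash
python3 -m handwheel '[{"grip":0,"tx":0,"ty":0,"tz":0.05,"yaw":0},{"grip":0,"tx":0,"ty":0,"tz":0,"yaw":0},{"grip":0,"tx":0,"ty":0,"tz":0,"yaw":0}]'; python3 -m handwheel '[{"grip":0,"tx":0,"ty":0,"tz":0.1,"yaw":0},{"grip":0,"tx":0,"ty":0,"tz":0,"yaw":0},{"grip":0,"tx":0,"ty":0,"tz":0,"yaw":0}]'
```

```text
t: 4.65
eef_pos: [0.6207, -0.2139, 0.0649]
tool_rot: [-0.0, 0.802, -0.597, 0.0]
contact_force: [-0.2, -0.6, 1.9]
gripper_width: 0.0
t: 4.95
eef_pos: [0.6207, -0.2139, 0.0638]
tool_rot: [-0.0, 0.802, -0.597, 0.0]
contact_force: [1.9, 0.4, 2.0]
gripper_width: -0.0
```

```bash
python3 -m handwheel '[{"grip":0,"tx":0,"ty":0,"tz":0.1,"yaw":0},{"grip":0,"tx":0,"ty":0,"tz":0,"yaw":0}]'; python3 -m handwheel '[{"grip":0,"tx":0,"ty":0,"tz":0.1,"yaw":0},{"grip":0,"tx":0,"ty":0,"tz":0,"yaw":0}]'
```

```text
t: 5.15
eef_pos: [0.6206, -0.2139, 0.0628]
tool_rot: [-0.0, 0.802, -0.597, 0.0]
contact_force: [1.8, 0.1, 2.2]
gripper_width: -0.002
t: 5.35
eef_pos: [0.6206, -0.2139, 0.0618]
tool_rot: [-0.0, 0.802, -0.597, 0.0]
contact_force: [0.6, 0.2, 2.3]
gripper_width: 0.0
```

```bash
python3 -m handwheel '[{"grip":0,"tx":0,"ty":0,"tz":0.1,"yaw":0},{"grip":0,"tx":0,"ty":0,"tz":0,"yaw":0}]'; python3 -m handwheel '[{"grip":0,"tx":0,"ty":0,"tz":0.1,"yaw":0},{"grip":0,"tx":0,"ty":0,"tz":0,"yaw":0}]'
```

```text
t: 5.55
eef_pos: [0.6206, -0.2139, 0.0608]
tool_rot: [-0.0, 0.802, -0.597, 0.0]
contact_force: [1.0, -0.6, 2.7]
gripper_width: 0.001
t: 5.75
eef_pos: [0.6206, -0.2138, 0.0597]
tool_rot: [-0.0, 0.802, -0.597, 0.0]
contact_force: [0.9, -0.9, 3.2]
gripper_width: -0.0
```

```bash
python3 -m handwheel '[{"grip":0,"tx":0,"ty":0,"tz":0.1,"yaw":0},{"grip":0,"tx":0,"ty":0,"tz":0,"yaw":0}]'
```

```text
t: 5.95
eef_pos: [0.6206, -0.2139, 0.0588]
tool_rot: [-0.0, 0.802, -0.597, 0.0]
contact_force: [2.0, 0.3, 3.2]
gripper_width: 0.002
```

```bash
python3 -m handwheel '[{"grip":0,"tx":0,"ty":0,"tz":0.1,"yaw":0},{"grip":0,"tx":0,"ty":0,"tz":0,"yaw":0}]'
```

```text
t: 6.15
eef_pos: [0.6206, -0.2138, 0.0579]
tool_rot: [-0.0, 0.802, -0.597, 0.0]
contact_force: [1.7, -1.3, 3.8]
gripper_width: 0.003
```

```bash
python3 -m handwheel '[{"grip":0,"tx":0,"ty":0,"tz":0.1,"yaw":0},{"grip":0,"tx":0,"ty":0,"tz":0,"yaw":0}]'
```

```text
t: 6.35
eef_pos: [0.6207, -0.2138, 0.0577]
tool_rot: [-0.0, 0.802, -0.597, 0.0]
contact_force: [-1.5, 0.6, 10.0]
gripper_width: -0.002
```

Felt the firm stop at z=0.0577, 12 mm down, with force jumping from 3.8 to 10 N. I'll ease off a little, then go forward to the ledge.

```bash
python3 -m handwheel '[{"grip":0,"tx":0,"ty":0,"tz":-0.04,"yaw":0},{"grip":0,"tx":0,"ty":0.1,"tz":0,"yaw":0},{"grip":0,"tx":0,"ty":0.1,"tz":0,"yaw":0},{"grip":0,"tx":0,"ty":0.1,"tz":0,"yaw":0},{"grip":0,"tx":0,"ty":0,"tz":0,"yaw":0}]'
```

```text
t: 6.85
eef_pos: [0.6188, -0.2143, 0.0578]
tool_rot: [-0.001, 0.802, -0.597, 0.001]
contact_force: [4.1, 1.2, 5.9]
gripper_width: -0.002
```

```bash
python3 -m handwheel '[{"grip":0,"tx":0,"ty":0.1,"tz":0,"yaw":0},{"grip":0,"tx":0,"ty":0.1,"tz":0,"yaw":0},{"grip":0,"tx":0,"ty":0,"tz":0,"yaw":0}]'
```

```text
t: 7.15
eef_pos: [0.6169, -0.2147, 0.0578]
tool_rot: [-0.001, 0.802, -0.597, 0.001]
contact_force: [3.9, 1.2, 5.7]
gripper_width: -0.004
```

```bash
python3 -m handwheel '[{"grip":0,"tx":0,"ty":0.1,"tz":0,"yaw":0},{"grip":0,"tx":0,"ty":0.1,"tz":0,"yaw":0},{"grip":0,"tx":0,"ty":0,"tz":0,"yaw":0}]'
```

```text
t: 7.45
eef_pos: [0.6151, -0.2153, 0.0578]
tool_rot: [-0.001, 0.802, -0.597, 0.001]
contact_force: [4.3, 1.5, 6.2]
gripper_width: 0.0
```

```bash
python3 -m handwheel '[{"grip":0,"tx":0,"ty":0.2,"tz":0,"yaw":0},{"grip":0,"tx":0,"ty":0.1,"tz":0,"yaw":0},{"grip":0,"tx":0,"ty":0.1,"tz":0,"yaw":0}]'
```

```text
t: 7.75
eef_pos: [0.6113, -0.2164, 0.0578]
tool_rot: [-0.001, 0.802, -0.597, 0.001]
contact_force: [5.7, 1.5, 4.9]
gripper_width: -0.002
```

```bash
python3 -m handwheel '[{"grip":0,"tx":0,"ty":0.2,"tz":0,"yaw":0},{"grip":0,"tx":0,"ty":0.2,"tz":0,"yaw":0},{"grip":0,"tx":0,"ty":0.1,"tz":0,"yaw":0}]'; python3 - <<'E'
from h import *
im,K,Rm,p=cam('wrist');np.savez('w4.npz',im=im,K=K,R=Rm,p=p)
cv2.imwrite('pics/w4.png',cv2.resize(im[100:350,200:440],None,fx=2.4,fy=2.4))
E
```

```text
t: 8.05
eef_pos: [0.6065, -0.2179, 0.0578]
tool_rot: [-0.001, 0.802, -0.597, 0.001]
contact_force: [5.0, -0.1, 5.4]
gripper_width: -0.0
```

View pics/w4.png

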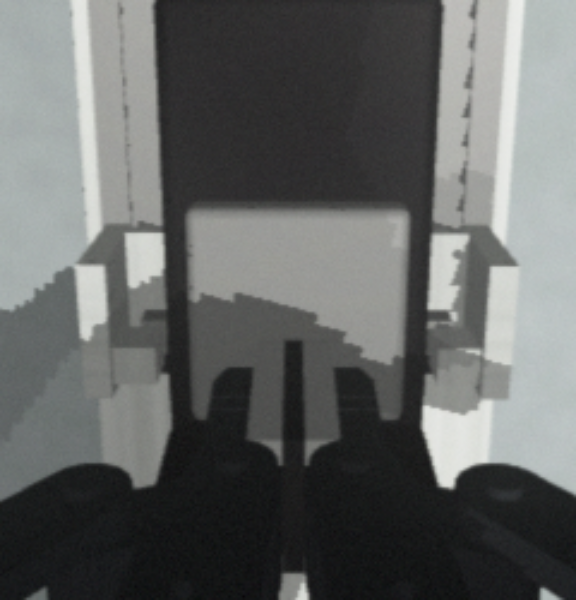

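```bash
python3 - <<'E'
from h import *
W=np.load('w4.npz');o=get_obs();r=rot(o['tool_rot'])
f=lambda u,v,z:(r.T@(onz(W['K'],W['R'],W['p'],u,v,z)-o['eef_pos']))[:2].round(4)*1000
print('tip rear',f(322,242.5,.0578),'tip proj',proj(W['K'],W['R'],W['p'],o['eef_pos']))
for v in(187,274): print('btn',f(322,v,.0578))
print('wing',f(264,231,.045),f(382,231,.045),'nose',f(264,245,.057),f(264,231,.057))
D=np.load('w3.npz')
print(o['eef_pos'])
E
```

```text
tip rear [-0.6 -8.8] tip proj [323.43298399 260.51492788]
btn [ -0.6 -34.1]
btn [-0.6  6.7]
wing [-28.2  -8.9] [27.9 -8.9] nose [-26.4  -7.2] [-26.1 -13.9]
[ 0.60632397 -0.21789683  0.05779431]
```

Numbers: the button's rear edge has moved about 10 mm along dock −x since w2, so the fingertip is on the ledge and the pack is already sliding with its wings under the noses. I'll keep pulling.

```bash
python3 -m handwheel '[{"grip":0,"tx":0,"ty":0.3,"tz":0,"yaw":0},{"grip":0,"tx":0,"ty":0.3,"tz":0,"yaw":0},{"grip":0,"tx":0,"ty":0.3,"tz":0,"yaw":0},{"grip":0,"tx":0,"ty":0.3,"tz":0,"yaw":0}]'
```

```text
t: 8.5
eef_pos: [0.595, -0.2213, 0.0578]
tool_rot: [-0.001, 0.802, -0.597, 0.001]
contact_force: [4.7, 1.6, 5.2]
gripper_width: -0.004
```

```bash
python3 -m handwheel '[{"grip":0,"tx":0,"ty":0.3,"tz":0,"yaw":0},{"grip":0,"tx":0,"ty":0.3,"tz":0,"yaw":0},{"grip":0,"tx":0,"ty":0.3,"tz":0,"yaw":0},{"grip":0,"tx":0,"ty":0.3,"tz":0,"yaw":0}]'
```

```text
t: 8.9
eef_pos: [0.5835, -0.2247, 0.0578]
tool_rot: [-0.001, 0.802, -0.597, 0.001]
contact_force: [4.1, 0.7, 6.1]
gripper_width: -0.002
```

```bash
python3 -m handwheel '[{"grip":0,"tx":0,"ty":0.4,"tz":0,"yaw":0},{"grip":0,"tx":0,"ty":0.4,"tz":0,"yaw":0},{"grip":0,"tx":0,"ty":0.4,"tz":0,"yaw":0},{"grip":0,"tx":0,"ty":0.4,"tz":0,"yaw":0},{"grip":0,"tx":0,"ty":0.4,"tz":0,"yaw":0}]'
```

```text
t: 9.4
eef_pos: [0.564, -0.2306, 0.0576]
tool_rot: [-0.001, 0.802, -0.597, 0.001]
contact_force: [4.6, 0.6, 4.6]
gripper_width: 0.002
```

```bash
python3 -m handwheel '[{"grip":0,"tx":0,"ty":0.5,"tz":0,"yaw":0},{"grip":0,"tx":0,"ty":0.5,"tz":0,"yaw":0},{"grip":0,"tx":0,"ty":0.5,"tz":0,"yaw":0},{"grip":0,"tx":0,"ty":0.5,"tz":0,"yaw":0},{"grip":0,"tx":0,"ty":0.5,"tz":0,"yaw":0}]'
```

```text
t: 9.9
eef_pos: [0.5399, -0.2379, 0.0576]
tool_rot: [-0.001, 0.802, -0.597, 0.001]
contact_force: [4.9, 1.4, 6.5]
gripper_width: -0.001
```

```bash
python3 -m handwheel '[{"grip":0,"tx":0,"ty":0.5,"tz":0,"yaw":0},{"grip":0,"tx":0,"ty":0.5,"tz":0,"yaw":0},{"grip":0,"tx":0,"ty":0.5,"tz":0,"yaw":0},{"grip":0,"tx":0,"ty":0.5,"tz":0,"yaw":0},{"grip":0,"tx":0,"ty":0.5,"tz":0,"yaw":0}]'; python3 -m handwheel '[{"grip":0,"tx":0,"ty":0.2,"tz":0,"yaw":0},{"grip":0,"tx":0,"ty":-0.2,"tz":0,"yaw":0},{"grip":0,"tx":0,"ty":-0.1,"tz":0,"yaw":0},{"grip":0,"tx":0,"ty":0,"tz":-2,"yaw":0},{"grip":0,"tx":0,"ty":0,"tz":-5,"yaw":0}]';python3 -m handwheel '[{"grip":8.5,"tx":0,"ty":0,"tz":-5,"yaw":0},{"grip":8.5,"tx":0,"ty":-2,"tz":-4,"yaw":0},{"grip":8.5,"tx":0,"ty":0,"tz":0,"yaw":0},{"grip":8.5,"tx":0,"ty":0,"tz":0,"yaw":0},{"grip":8.5,"tx":0,"ty":0,"tz":0,"yaw":0}]'; python3 - <<'E'
from h import *
o=get_obs();print(o['eef_pos'])
im,K,Rm,p=cam('wrist');np.savez('w5.npz',im=im,K=K,R=Rm,p=p,e=o['eef_pos'],r=rot(o['tool_rot']))
cv2.imwrite('pics/w5.png',im)
E
```

```text
t: 10.4
eef_pos: [0.5158, -0.2451, 0.0575]
tool_rot: [-0.001, 0.802, -0.597, 0.001]
contact_force: [3.9, 0.7, 4.7]
gripper_width: -0.0
t: 10.9
eef_pos: [0.5116, -0.2436, 0.123]
tool_rot: [0.002, 0.802, -0.597, -0.006]
contact_force: [0.5, -0.2, 0.5]
gripper_width: 0.001
t: 11.4
eef_pos: [0.5333, -0.2391, 0.215]
tool_rot: [0.001, 0.802, -0.597, -0.002]
contact_force: [0.4, 0.1, 0.3]
gripper_width: 0.846
[ 0.5333161  -0.23914648  0.21497629]
```

View pics/w5.png

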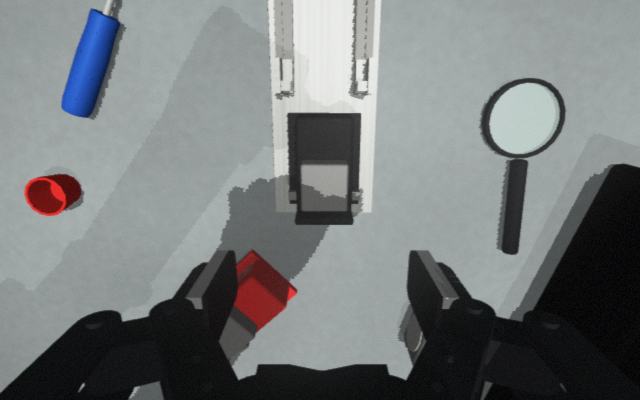

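The pack is straight and clear of the rails, on the plate. The button is back up at about (300–348, 165–213) and the foot's rear edge is at row 114. Pictures viewed so far: 8.

```bash
python3 - <<'E'
from h import *
W=np.load('w5.npz');g=cv2.cvtColor(W['im'],cv2.COLOR_BGR2GRAY).astype(int);r=W['r']
f=lambda u,v,z:(r.T@(onz(W['K'],W['R'],W['p'],u,v,z)-W['e']))[:2].round(4)*1000
print('btn',[f(u,v,.07) for u,v in((302,165),(347.5,165),(347,213),(300,212.5))])
print('row135',list(zip(range(282,368),g[130:138,282:368].mean(0).astype(int))))
print('col325',list(zip(range(108,125),g[108:125,310:340].mean(1).astype(int))),list(zip(range(156,230),g[156:230,315:335].mean(1).astype(int))))
print('foot rear edge',[f(u,114,.014) for u in(288.5,360)],'top rear',f(325,120,.052),'ledge front top',f(325,224,.076))
E
```

```text
btn [array([-17.1, -12.6]), array([ 20.5, -12.5]), array([20.9, 29.7]), array([-19.6,  29.2])]
row135 [(282, np.int64(194)), (283, np.int64(192)), (284, np.int64(194)), (285, np.int64(195)), (286, np.int64(184)), (287, np.int64(137)), (288, np.int64(78)), (289, np.int64(53)), (290, np.int64(49)), (291, np.int64(50)), (292, np.int64(50)), (293, np.int64(49)), (294, np.int64(46)), (295, np.int64(42)), (296, np.int64(42)), (297, np.int64(45)), (298, np.int64(49)), (299, np.int64(51)), (300, np.int64(50)), (301, np.int64(51)), (302, np.int64(51)), (303, np.int64(50)), (304, np.int64(51)), (305, np.int64(52)), (306, np.int64(53)), (307, np.int64(52)), (308, np.int64(52)), (309, np.int64(53)), (310, np.int64(53)), (311, np.int64(52)), (312, np.int64(52)), (313, np.int64(53)), (314, np.int64(51)), (315, np.int64(53)), (316, np.int64(52)), (317, np.int64(52)), (318, np.int64(53)), (319, np.int64(53)), (320, np.int64(54)), (321, np.int64(54)), (322, np.int64(54)), (323, np.int64(54)), (324, np.int64(53)), (325, np.int64(54)), (326, np.int64(54)), (327, np.int64(54)), (328, np.int64(55)), (329
[... 2197 characters left out ...]
 np.int64(91)), (203, np.int64(91)), (204, np.int64(91)), (205, np.int64(91)), (206, np.int64(91)), (207, np.int64(91)), (208, np.int64(91)), (209, np.int64(90)), (210, np.int64(85)), (211, np.int64(55)), (212, np.int64(37)), (213, np.int64(35)), (214, np.int64(35)), (215, np.int64(34)), (216, np.int64(35)), (217, np.int64(35)), (218, np.int64(36)), (219, np.int64(39)), (220, np.int64(40)), (221, np.int64(39)), (222, np.int64(38)), (223, np.int64(38)), (224, np.int64(54)), (225, np.int64(114)), (226, np.int64(122)), (227, np.int64(125)), (228, np.int64(130)), (229, np.int64(125))]
foot rear edge [array([-32.3, -50. ]), array([ 35.5, -49.9])] top rear [  2.  -47.6] ledge front top [ 1.9 37.5]
```

```bash
python3 -m handwheel '[{"grip":8.5,"tx":0.15,"ty":-0.55,"tz":4,"yaw":0},{"grip":8.5,"tx":0,"ty":0,"tz":4,"yaw":0},{"grip":8.5,"tx":0,"ty":0,"tz":3,"yaw":0},{"grip":8.5,"tx":0,"ty":0,"tz":1,"yaw":0},{"grip":8.5,"tx":0,"ty":0,"tz":0,"yaw":0}]' 50
```

```text
t: 11.95
eef_pos: [0.539, -0.2388, 0.0949]
tool_rot: [0.001, 0.802, -0.597, -0.002]
contact_force: [0.8, -0.2, 0.5]
gripper_width: 0.996
```

```bash
python3 -m handwheel '[{"grip":8.5,"tx":0,"ty":0,"tz":2,"yaw":0},{"grip":8.5,"tx":0,"ty":0,"tz":2,"yaw":0},{"grip":8.5,"tx":0,"ty":0,"tz":1.5,"yaw":0},{"grip":8.5,"tx":0,"ty":0,"tz":0,"yaw":0},{"grip":8.5,"tx":0,"ty":0,"tz":0,"yaw":0}]'
```

```text
t: 12.45
eef_pos: [0.5415, -0.2394, 0.043]
tool_rot: [-0.0, 0.802, -0.597, 0.0]
contact_force: [0.5, 0.4, -0.8]
gripper_width: 0.998
```

```bash
python3 -m handwheel '[{"grip":8.5,"tx":0,"ty":0.2,"tz":1,"yaw":0},{"grip":8.5,"tx":0,"ty":0,"tz":1,"yaw":0},{"grip":8.5,"tx":0,"ty":0,"tz":0.5,"yaw":0},{"grip":8.5,"tx":0,"ty":0,"tz":0,"yaw":0},{"grip":8.5,"tx":0,"ty":0,"tz":0,"yaw":0}]'
```

```text
t: 12.95
eef_pos: [0.5391, -0.2398, 0.017]
tool_rot: [0.0, 0.802, -0.597, -0.0]
contact_force: [1.0, -0.8, -0.3]
gripper_width: 0.997
```

```bash
python3 -m handwheel '[{"grip":6.5,"tx":0,"ty":0,"tz":0,"yaw":0},{"grip":6,"tx":0,"ty":0,"tz":0,"yaw":0},{"grip":5.5,"tx":0,"ty":0,"tz":0,"yaw":0},{"grip":4.5,"tx":0,"ty":0,"tz":0,"yaw":0},{"grip":4,"tx":0,"ty":0,"tz":0,"yaw":0}]' 50; python3 -m handwheel '[{"grip":4,"tx":0,"ty":0,"tz":0,"yaw":0},{"grip":4,"tx":0,"ty":0,"tz":0,"yaw":0},{"grip":4,"tx":0,"ty":0,"tz":0,"yaw":0}]' 50
```

```text
t: 13.45
eef_pos: [0.5393, -0.2398, 0.0176]
tool_rot: [-0.0, 0.802, -0.597, 0.0]
contact_force: [-0.3, 0.0, 3.9]
gripper_width: 0.58
t: 13.75
eef_pos: [0.5393, -0.2398, 0.0176]
tool_rot: [-0.0, 0.802, -0.597, 0.0]
contact_force: [-1.8, 1.0, 5.9]
gripper_width: 0.58
```

Gripped at 50 mm. Now a small test lift.

```bash
python3 -m handwheel '[{"grip":4,"tx":0,"ty":0,"tz":-0.5,"yaw":0},{"grip":4,"tx":0,"ty":0,"tz":-1,"yaw":0},{"grip":4,"tx":0,"ty":0,"tz":-1,"yaw":0},{"grip":4,"tx":0,"ty":0,"tz":0,"yaw":0},{"grip":4,"tx":0,"ty":0,"tz":0,"yaw":0}]' 60;python3 -m handwheel '[{"grip":4,"tx":0,"ty":0,"tz":-2,"yaw":0},{"grip":4,"tx":0,"ty":0,"tz":-3,"yaw":0},{"grip":4,"tx":0,"ty":0,"tz":-3,"yaw":0},{"grip":4,"tx":0,"ty":0,"tz":-1,"yaw":0},{"grip":4,"tx":0,"ty":0,"tz":0,"yaw":0}]'
```

```text
t: 14.25
eef_pos: [0.5392, -0.2399, 0.0426]
tool_rot: [-0.0, 0.802, -0.597, 0.0]
contact_force: [-0.5, -0.1, -5.3]
gripper_width: 0.569
t: 14.75
eef_pos: [0.5398, -0.2401, 0.1332]
tool_rot: [-0.0, 0.802, -0.597, 0.001]
contact_force: [0.8, 1.0, -6.6]
gripper_width: 0.575
```

```bash
python3 -m handwheel '[{"grip":4,"tx":-1,"ty":-0.5,"tz":0,"yaw":0},{"grip":4,"tx":-2,"ty":-1.1,"tz":0,"yaw":0},{"grip":4,"tx":-3,"ty":-1.6,"tz":0,"yaw":0},{"grip":4,"tx":-3,"ty":-1.6,"tz":0,"yaw":0},{"grip":4,"tx":-3,"ty":-1.6,"tz":0,"yaw":0}]';python3 -m handwheel '[{"grip":4,"tx":-3,"ty":-1.6,"tz":0,"yaw":0},{"grip":4,"tx":-3,"ty":-1.6,"tz":0,"yaw":0},{"grip":4,"tx":-3,"ty":-1.6,"tz":0,"yaw":0},{"grip":4,"tx":-3,"ty":-1.6,"tz":0,"yaw":0},{"grip":4,"tx":-3,"ty":-1.6,"tz":0,"yaw":0}]';python3 -m handwheel '[{"grip":4,"tx":-3,"ty":-1.6,"tz":0,"yaw":0},{"grip":4,"tx":-3,"ty":-1.6,"tz":0,"yaw":0},{"grip":4,"tx":-3,"ty":-1.6,"tz":0,"yaw":0},{"grip":4,"tx":-3,"ty":-1.6,"tz":0,"yaw":0},{"grip":4,"tx":-2,"ty":-1.1,"tz":0,"yaw":0}]';python3 -m handwheel '[{"grip":4,"tx":-1,"ty":-0.5,"tz":0,"yaw":1},{"grip":4,"tx":0,"ty":0,"tz":0,"yaw":1},{"grip":4,"tx":0,"ty":0,"tz":0,"yaw":1},{"grip":4,"tx":0,"ty":0,"tz":0,"yaw":0},{"grip":4,"tx":0,"ty":0,"tz":0,"yaw":0}]'; python3 - <<'E'
from h import *
o=get_obs();print(o['eef_pos'],rot(o['tool_rot']).round(3)[:2,:2])
im,K,Rm,p=cam('top');np.savez('t6.npz',im=im,K=K,R=Rm,p=p,e=o['eef_pos'])
im2,K,Rm,p=cam('scene');np.savez('s6.npz',im=im2,K=K,R=Rm,p=p)
cv2.imwrite('pics/t6.png',np.vstack([cv2.resize(im[100:275,190:430],(412,300)),cv2.resize(im2[75:250,270:510],(412,300))]))
E
```

```text
t: 15.25
eef_pos: [0.5646, -0.104, 0.1299]
tool_rot: [0.001, 0.802, -0.597, -0.002]
contact_force: [1.3, -0.1, -6.1]
gripper_width: 0.578
t: 15.75
eef_pos: [0.5979, 0.0624, 0.1298]
tool_rot: [0.001, 0.802, -0.597, -0.002]
contact_force: [0.9, 1.0, -6.0]
gripper_width: 0.574
t: 16.25
eef_pos: [0.629, 0.2201, 0.1295]
tool_rot: [0.001, 0.803, -0.596, -0.002]
contact_force: [0.2, -0.1, -6.6]
gripper_width: 0.578
t: 16.75
eef_pos: [0.6334, 0.2247, 0.1322]
tool_rot: [0.0, 0.786, -0.619, 0.0]
contact_force: [-0.7, -1.0, -7.0]
gripper_width: 0.575
[0.63335171 0.22471827 0.13216039] [[ 0.234 -0.972]
 [-0.972 -0.234]]
```

View pics/t6.png

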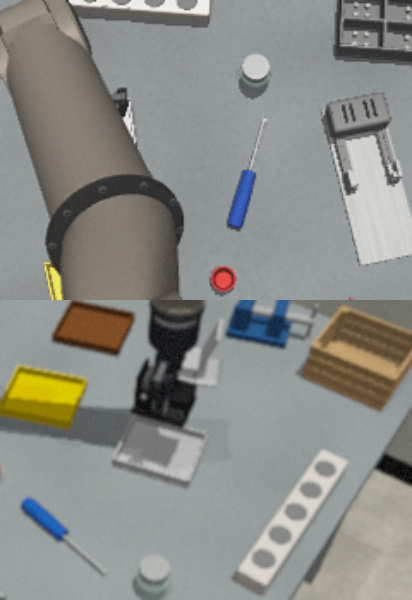

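The pack hangs over the aluminium tray (scene half, tray at about (160,445), pack shadow centred in it). Now I'll lower it.

```bash
python3 -m handwheel '[{"grip":4,"tx":-0.3,"ty":-0.1,"tz":1,"yaw":0},{"grip":4,"tx":0,"ty":0,"tz":2.5,"yaw":0},{"grip":4,"tx":0,"ty":0,"tz":2.5,"yaw":0},{"grip":4,"tx":0,"ty":0,"tz":2,"yaw":0},{"grip":4,"tx":0,"ty":0,"tz":1,"yaw":0}]';python3 -m handwheel '[{"grip":4,"tx":0,"ty":0,"tz":0.5,"yaw":0},{"grip":4,"tx":0,"ty":0,"tz":0.5,"yaw":0},{"grip":4,"tx":0,"ty":0,"tz":0,"yaw":0},{"grip":4,"tx":0,"ty":0,"tz":0,"yaw":0}]'
```

```text
t: 17.35
eef_pos: [0.6319, 0.2294, 0.0394]
tool_rot: [0.002, 0.786, -0.618, -0.001]
contact_force: [-0.4, 0.4, -5.8]
gripper_width: 0.58
t: 17.75
eef_pos: [0.634, 0.2302, 0.033]
tool_rot: [-0.001, 0.786, -0.618, 0.0]
contact_force: [0.8, -0.3, -5.2]
gripper_width: 0.578
```

```bash
python3 -m handwheel '[{"grip":4,"tx":0,"ty":0,"tz":0.3,"yaw":0},{"grip":4,"tx":0,"ty":0,"tz":0.3,"yaw":0},{"grip":4,"tx":0,"ty":0,"tz":0,"yaw":0},{"grip":4,"tx":0,"ty":0,"tz":0,"yaw":0}]'
```

```text
t: 18.15
eef_pos: [0.6333, 0.2299, 0.0261]
tool_rot: [0.0, 0.786, -0.618, -0.0]
contact_force: [-0.6, -0.2, -6.4]
gripper_width: 0.574
```

```bash
python3 -m handwheel '[{"grip":4,"tx":0,"ty":0,"tz":0.2,"yaw":0},{"grip":4,"tx":0,"ty":0,"tz":0.2,"yaw":0},{"grip":4,"tx":0,"ty":0,"tz":0.2,"yaw":0},{"grip":4,"tx":0,"ty":0,"tz":0,"yaw":0},{"grip":4,"tx":0,"ty":0,"tz":0,"yaw":0}]'
```

```text
t: 18.65
eef_pos: [0.6334, 0.2299, 0.0201]
tool_rot: [0.0, 0.786, -0.618, -0.0]
contact_force: [-0.2, -0.1, -6.6]
gripper_width: 0.575
```

```bash
python3 -m handwheel '[{"grip":4,"tx":0,"ty":0,"tz":0.15,"yaw":0},{"grip":4,"tx":0,"ty":0,"tz":0.15,"yaw":0},{"grip":4,"tx":0,"ty":0,"tz":0,"yaw":0}]'
```

```text
t: 18.95
eef_pos: [0.6332, 0.2298, 0.0169]
tool_rot: [0.0, 0.786, -0.618, -0.0]
contact_force: [0.9, -0.4, -6.3]
gripper_width: 0.577
```

```bash
python3 -m handwheel '[{"grip":4,"tx":0,"ty":0,"tz":0.1,"yaw":0},{"grip":4,"tx":0,"ty":0,"tz":0,"yaw":0},{"grip":4,"tx":0,"ty":0,"tz":0,"yaw":0}]'
```

```text
t: 19.25
eef_pos: [0.6334, 0.23, 0.0162]
tool_rot: [0.0, 0.786, -0.618, -0.0]
contact_force: [-1.5, 0.1, -5.4]
gripper_width: 0.58
```

```bash
python3 -m handwheel '[{"grip":4,"tx":0,"ty":0,"tz":0.1,"yaw":0},{"grip":4,"tx":0,"ty":0,"tz":0,"yaw":0},{"grip":4,"tx":0,"ty":0,"tz":0,"yaw":0}]'
```

```text
t: 19.55
eef_pos: [0.6336, 0.23, 0.0157]
tool_rot: [-0.0, 0.786, -0.618, 0.0]
contact_force: [-2.0, -1.0, -1.2]
gripper_width: 0.576
```

```bash
python3 -m handwheel '[{"grip":4,"tx":0,"ty":0,"tz":0.05,"yaw":0},{"grip":4,"tx":0,"ty":0,"tz":0,"yaw":0},{"grip":4,"tx":0,"ty":0,"tz":0,"yaw":0}]'
```

```text
t: 19.85
eef_pos: [0.6336, 0.23, 0.0157]
tool_rot: [-0.0, 0.786, -0.618, 0.0]
contact_force: [-3.2, -2.3, 4.6]
gripper_width: 0.578
```

```bash
python3 -m handwheel '[{"grip":5.2,"tx":0,"ty":0,"tz":-0.05,"yaw":0},{"grip":5.6,"tx":0,"ty":0,"tz":0,"yaw":0},{"grip":6.2,"tx":0,"ty":0,"tz":0,"yaw":0},{"grip":6.2,"tx":0,"ty":0,"tz":0,"yaw":0},{"grip":6.2,"tx":0,"ty":0,"tz":0,"yaw":0}]'
```

```text
t: 20.35
eef_pos: [0.6336, 0.23, 0.0152]
tool_rot: [-0.0, 0.786, -0.618, 0.0]
contact_force: [-0.3, -1.1, 0.5]
gripper_width: 0.723
```

```bash
python3 -m handwheel '[{"grip":6.2,"tx":0,"ty":0,"tz":-1,"yaw":0},{"grip":6.2,"tx":0,"ty":0,"tz":-2,"yaw":0},{"grip":6.2,"tx":0,"ty":0,"tz":-3,"yaw":0},{"grip":6.2,"tx":0,"ty":0,"tz":-4,"yaw":0},{"grip":6.2,"tx":0,"ty":0,"tz":-5,"yaw":0}]';python3 -m handwheel '[{"grip":6.2,"tx":0,"ty":0,"tz":-4,"yaw":0},{"grip":6.2,"tx":5,"ty":0,"tz":0,"yaw":0},{"grip":6.2,"tx":5,"ty":0,"tz":0,"yaw":0},{"grip":6.2,"tx":5,"ty":0,"tz":0,"yaw":0},{"grip":6.2,"tx":5,"ty":0,"tz":0,"yaw":0}]';python3 -m handwheel '[{"grip":6.2,"tx":5,"ty":0,"tz":0,"yaw":0},{"grip":6.2,"tx":4,"ty":0,"tz":0,"yaw":0},{"grip":6.2,"tx":0,"ty":0,"tz":0,"yaw":0},{"grip":6.2,"tx":0,"ty":0,"tz":0,"yaw":0},{"grip":6.2,"tx":0,"ty":0,"tz":0,"yaw":0}]'; python3 - <<'E'
from h import *
im,K,Rm,p=cam('top');np.savez('t7.npz',im=im,K=K,R=Rm,p=p)
im2,K,Rm,p=cam('scene');np.savez('s7.npz',im=im2,K=K,R=Rm,p=p)
a=cv2.resize(im[60:330,60:520],(800,470))[:,:];b=cv2.resize(im2[130:195,320:400],(300,244),interpolation=cv2.INTER_CUBIC)
o=cv2.resize(im[140:230,200:300],(300,270),interpolation=cv2.INTER_CUBIC)
c=np.zeros((600,800,3),np.uint8);c[:320,:500]=cv2.resize(im[60:330,60:520],(500,320));c[:244,500:]=b;c[320:590,:300]=o;c[330:600,310:742]=cv2.resize(im2,(432,270))
cv2.imwrite('pics/f7.png',c)
E
```

```text
t: 20.85
eef_pos: [0.6322, 0.2295, 0.1658]
tool_rot: [0.001, 0.786, -0.618, -0.001]
contact_force: [1.0, 0.3, -0.2]
gripper_width: 0.728
t: 21.35
eef_pos: [0.681, 0.0338, 0.2064]
tool_rot: [-0.0, 0.786, -0.618, 0.0]
contact_force: [0.3, 0.3, -0.5]
gripper_width: 0.727
t: 21.85
eef_pos: [0.7018, -0.0497, 0.2056]
tool_rot: [-0.001, 0.787, -0.617, -0.0]
contact_force: [0.7, 1.3, -0.0]
gripper_width: 0.726
```

View pics/f7.png

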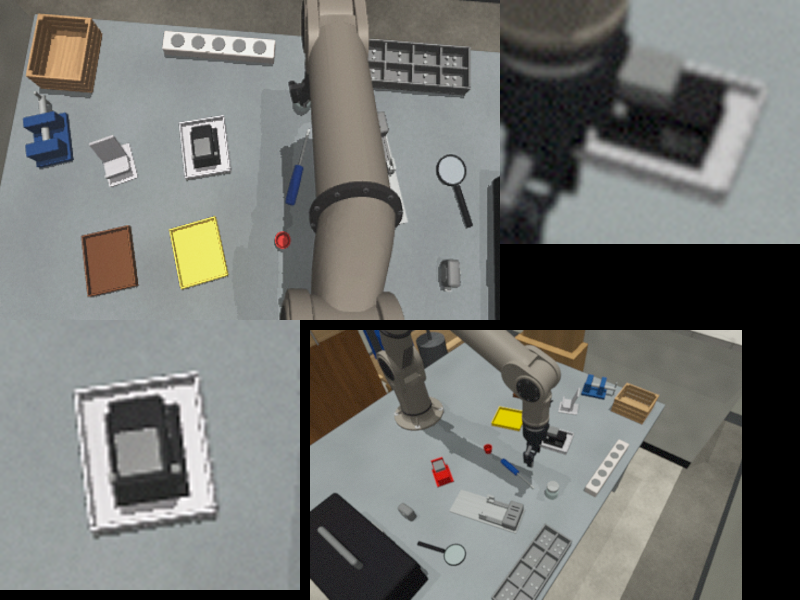

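The pack sits upright inside the aluminium tray with a margin on all sides (bottom-left crop, at about (148,455)). The other things are where they were, and the robot is touching nothing.

```bash
python3 -c "
from station import *
print(get_obs()['contact_force']);print(hand_in())"
```

```text
[-0.36921329  0.19829551 -0.090142  ]
the job is handed in; nothing more can be done
None
```

The battery pack is off the charger and standing upright in the aluminium tray. I handed the job in at about 22 s on the robot's clock, well under the 67 s limit.

- **Release:** The shut fingertips pressed the button 12 mm down until a firm stop. The highest reading there was 10 N, and I eased it to about 5–6 N.
- **Pull:** I pulled the pack straight out by its ledge for about 104 mm, with readings of 4–6 N along the pull. The button stayed down the whole way.
- **Placing:** I gripped the pack by its sides (opening about 50 mm), lifted it (about 6 N of weight), lowered it until the tray floor took the weight, and let go.

**Last checks:** The final top and scene pictures show the pack flat inside the tray with room on all sides. The other things looked unmoved where visible; the arm hid part of the charger and tool area in the top picture, so there I relied on the scene picture. The force readings showed nothing being touched at the end.

**What disagreed or failed:**
- My first three move commands were refused because their rows left out some values; nothing moved.
- The charger position differed by about 3–4 mm between camera views, and I went by the wrist view.
- The fingertip reached the ledge 1–2 mm further forward than I expected.

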